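# Set out the trimmer service kit

## Task

Set out the kit for the trimmer service on the wooden board, one thing to a square, leaving the orange line spool and the tin of screws where they stand: lay the small black tape roll centred on top of the spool, stand the green bottle between the spool and the tin, the cream bottle on the square behind the spool, and the yellow carton on the square behind the tin ('behind' is towards the back of the board, away from the robot). Each bottle and the carton must stand upright in the middle of its square. Leave the orange bottle, the grey tape and the padlock alone.

Things in the scene. Friction and masses are not known exactly. Their poses are not given: they have to be found in the camera images.
- board: Light wooden board, 205 x 310 x 8 mm, fixed, turned a little. Origin: centre of its underside; top at z = 8 mm; x to its back (away from the robot), y to its left. On it six flat grey painted squares, 88 mm wide: centres at x = -50 (front row, by the red line on the front edge) or +50 mm (back row), y = +100, 0 or -100 mm. A vice (150 mm high) stands right of it.
- spool: Spool of orange trimmer line with black flanges, diameter 92 mm, 32 mm high, lying flat on the front left or front right square of the board. Its top is flat apart from a central hole. Origin: centre of the underside, z up.
- tin: Round open tin filled with brass screws, diameter 74 mm, 62 mm high, standing on the other one of the front left and front right squares. Origin: centre of the underside, z up.
- black_tape: Small roll of black tape with a tan core, diameter 52 mm, 19 mm high, lying flat on the bench. Origin: centre of the underside, z up.
- green_bottle: Dark green bottle with a red cap, 38 (x) x 58 (y) x 125 mm (z), standing on the bench. The flat body reaches up to about 108 mm, its upper 15 mm narrowing, above that is the narrow cap; grip it across x. Origin: centre of the underside, z up.
- cream_bottle: Cream bottle with a yellow cap, 34 (x) x 50 (y) x 115 mm (z), standing on the bench. The flat body reaches up to about 99 mm, its upper 15 mm narrowing, above that is the narrow cap; grip it across x. Origin: centre of the underside, z up.
- carton: Yellow and white spark plug carton, 25 x 25 x 72 mm, standing on end on the bench. Origin: centre of the underside, z up.
- orange_bottle: Bystander: orange bottle with a black cap, 42 x 62 x 170 mm, standing left of the board. Origin: centre of the underside, z up.
- grey_tape: Bystander: big roll of grey tape, diameter 103 mm, 48 mm high, lying flat on the right of the bench. Origin: centre of the underside, z up.
- padlock: Bystander: brass padlock standing upright, shackle on top, 22 x 44 x 70 mm, behind the board. Origin: centre of the underside, z up.
Mind the look-alikes: they are no part of the job. Of the things that look like the carton, take the one that is farthest to the robot's left at the start.

How it is judged:
By the outcome, as a careful person would: the job done as asked, in the order asked, and still so for the second after the job is handed in, with the robot touching nothing.
It also fails if it takes over 118 s, if anything falls off the work surface, if the arm or the gripper's body presses on something with over 40 N, if the wrist force passes 120 N, or if a joint passes its speed limit or range.

## Robot

A 6-joint arm with a two-finger parallel gripper is mounted at the origin on a cart in front of the work surface, level with it; the furniture and walls round the work are solid. World frame = base frame: x ahead of the robot, y to its left, z up, the work surface at z = 0. Lengths are in m, angles in rad, forces in N, time in s.
With the tool pointing down it reaches from about 0.35 to 0.975 m from the base axis. Payload 4.9 kg.
Tool frame: the origin (TCP) lies midway between the tips of the shut fingers; the grasp point (between the pads) lies 19 mm behind it (r.grip_depth is the distance from the TCP to the grasp point, in m); z points along the fingers, y is the line along which they close (so a half turn about z gives the same grasp; the last joint's range is limited). The gripper opens to 85 mm and grips with 20 to 120 N. Pads are 22 mm wide; open, the fingers measure 114 mm over their backs; the gripper's body (76 mm by 85 mm) begins 54 mm behind the grasp point. The pads swing forward as they close: fully open they stand 13 mm farther back than shut.
Start: joints at [-1.365, 0.053, 1.613, -0, 1.476, -0.119], TCP at [0.199, -0.592, 0.231] pointing down, gripper open.
Joint ranges: [-3.01, 3.01], [-1.01, 2.22], [0.06, 2.58], [-1.02, 4.17], [0.09, 2.62], [-3.14, 3.14]. Speed limits (rad/s): [2.57, 2.57, 3.14, 3.14, 3.14, 3.14].

## Interface

Orientations are given as a unit quaternion [x, y, z, w].
In Python, from plant import r gives the robot as it stands.
- The arm moves only by the tool arm_command, never from a script. Its argument "targets" is a list of rows, each an object with "claw": the opening, from 0 (shut) to 1 (fully open); "travel": the shift along the tool's x, y, z in m, a list of three; "rotation": the turn, a rotation vector about the tool's x, y, z in rad, a list of three. In form: [{"claw": claw, "travel": [tx, ty, tz], "rotation": [ax, ay, az]}, ...]. A call has 1 to 12 rows; each row is the pose to reach, as a shift and turn from the pose commanded when the call began, along the tool's axes at that moment; what a row does not reach only later rows make up. A row lasts 1/10 s, in which the tool goes at most 50 mm and 8.59 degrees, less where a joint would pass 70% of its speed; a pose out of reach is approached as far as the arm can. A call with a gripper value outside its range is refused whole. The fingers move at their own pace and stop on an object; "grip_force" is the grip in N (left out, the last holds). Time passes only in rows, so rows that repeat a pose let the fingers close. It gives the time, the measured TCP pose, the force, the opening and the grip force at its end, in the units of the state.
- r.observe(): the state, without advancing time (a new reading comes with each control period).
- r.snapshot(name): name is "side" or "top" or "wrist"; returns a dict with "color" (480x640x3 uint8, red, green, blue), "vertical_fov" (degrees; the focal length in pixels is half the picture's height over the tangent of half this angle, whatever the lens; pixels are square), "cx", "cy" (the principal point, pixels), "xyz" and "rotation" of the camera in the world. Camera axes: x right, y down, z forward; pixel columns grow to the right and rows downward; lengths in m; the calibration is good to about 2 mm. A picture is of the moment at which its call begins. There is no depth.
- r.finish_job(): hands the job in; it is judged then, once.
The state is a dict: "t": time; "qpos": joint angles; "qd": joint speeds; "joint_torque": joint torques, N m; "tool_pos": TCP position; "orientation": TCP orientation; "contact_force": force on the tool from outside, world axes, zero at the start; "torque": the same for the moment, N m; "finger_gap": opening from 0.0 (shut) to 1.0 (fully open); "grasp_force": force on a finger pad.
Only numpy, scipy, OpenCV 4.12 (cv2) and the standard library are available. Lean on these libraries where they do the work, as an engineer would, in place of code of your own. Each camera call takes 0.05 s, during which the arm holds its last target. There are 200 camera calls.

## Working session

There is one attempt and no reset: what is moved stays moved. The work goes in short steps, Python scripts to look and compute and a tool call to move; the robot and the scene stay as the last step left them, time stands still between calls to the robot, and variables do not carry over. Pictures are saved under pics/ and viewed, at most 14 in all, crops included, and the job is handed in when it is done.

Besides the shell and the picture viewer there is one more tool, called after "Request:" as a command line: name --argument value ..., lists and objects as JSON in quotes. arm_command: Moves the arm, as the interface text tells. Its arguments: {"type":"object","properties":{"targets":{"type":"array","items":{"type":"object","properties":{"claw":{"type":"number"},"travel":{"type":"array","items":{"type":"number"}},"rotation":{"type":"array","items":{"type":"number"}}}}},"grip_force":{"type":"number"}},"required":["targets"]}

```bash
mkdir -p pics; cat > h.py <<'E'
import numpy as np, cv2
from plant import r
from scipy.spatial.transform import Rotation as R
def snap(n,f=None):
    s=r.snapshot(n)
    if f: cv2.imwrite('pics/'+f,s['color'][:,:,::-1])
    return s
def cam(s):
    M=np.array(s['rotation'],float)
    if M.shape!=(3,3): M=R.from_quat(M).as_matrix()
    return M,np.array(s['xyz']),240/np.tan(np.radians(s['vertical_fov'])/2)
def ray(s,u,v,z):
    M,p,f=cam(s); d=M@np.array([(u-s['cx'])/f,(v-s['cy'])/f,1]); return p+d*(z-p[2])/d[2]
def proj(s,P):
    M,p,f=cam(s); c=M.T@(np.array(P)-p); return c[:2]/c[2]*f+[s['cx'],s['cy']]
E
python3 - <<'E'
from h import *
for n in('top','side','wrist'):
    s=snap(n,n+'0.png'); print(n,s['vertical_fov'],s['cx'],s['cy'],s['xyz'],np.round(s['rotation'],3).tolist())
print(r.observe())
E
```

```text
top 54.74746963981842 321.7580742511853 240.6629771277164 [-0.07925854  0.26448588  1.50423856] [-0.572, 0.791, -0.181, 0.124]
side 54.49472821440918 315.6317903507956 239.27898378215872 [ 0.43921836 -1.25041003  0.9117565 ] [0.881, -0.049, 0.029, -0.469]
wrist 71.17994797567178 318.8366688252968 237.36337946315365 [ 0.27365691 -0.56771665  0.37277147] [0.802, -0.576, -0.091, 0.126]
{'t': 0.15, 'qpos': array([-1.36497171e+00,  5.32199034e-02,  1.61401042e+00,  2.01808072e-05,
        1.47599641e+00, -1.18972927e-01]), 'qd': array([ 0.00058373, -0.00392818, -0.00232496, -0.00028126, -0.00218673,
        0.00077958]), 'joint_torque': array([ 3.95538600e-04, -3.94242167e+01, -3.70722163e+01, -6.17602950e-05,
        4.67503967e-03,  1.35400118e-07]), 'tool_pos': array([ 0.19936732, -0.59182356,  0.23031732]), 'orientation': array([ 9.86842101e-01,  1.61684876e-01, -2.54347708e-05, -8.16708329e-04]), 'contact_force': array([-0.40641206,  1.00476981, -0.31225723]), 'torque': array([-0.03061694, -0.03942642, -0.03660049]), 'grasp_force': 0.0, 'finger_gap': 0.9986123162865376}
```

View pics/top0.png

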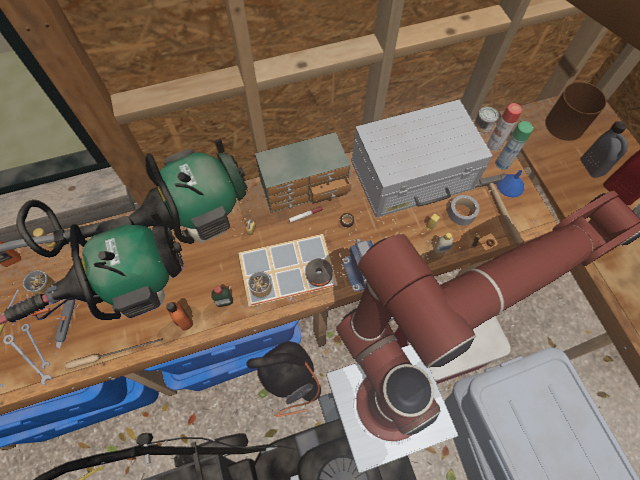

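View pics/side0.png

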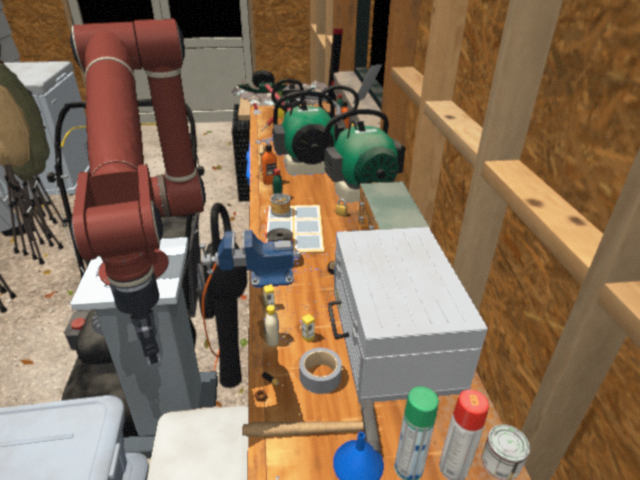

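```bash
python3 - <<'E'
import cv2,numpy as np
t=cv2.imread('pics/top0.png'); s=cv2.imread('pics/side0.png')
a=cv2.resize(t[190:320,200:360],(800,650),interpolation=3)[:600]
b=cv2.resize(t[180:280,330:510],(720,400),interpolation=3)
c=cv2.resize(s[130:420,230:370],(580,1200),interpolation=3)
cv2.imwrite('pics/a.png',a)
m=np.zeros((600,800,3),np.uint8); c1=cv2.resize(s[150:290,245:355],(400,509),interpolation=3); c2=cv2.resize(s[270:410,240:350],(400,509),interpolation=3)
m[:509,:400]=c1; m[:509,400:]=c2; cv2.imwrite('pics/c.png',m); cv2.imwrite('pics/b.png',b)
E
```

```text
(no output)
```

View pics/a.png

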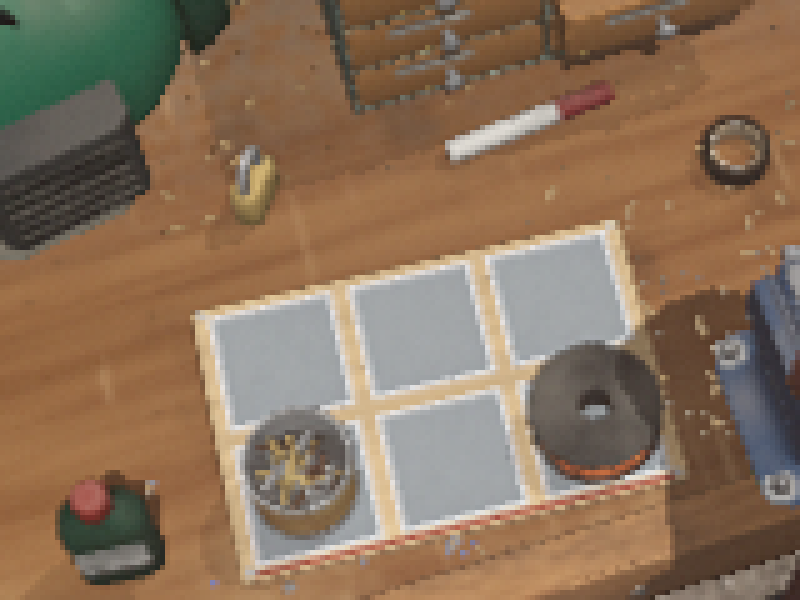

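View pics/b.png

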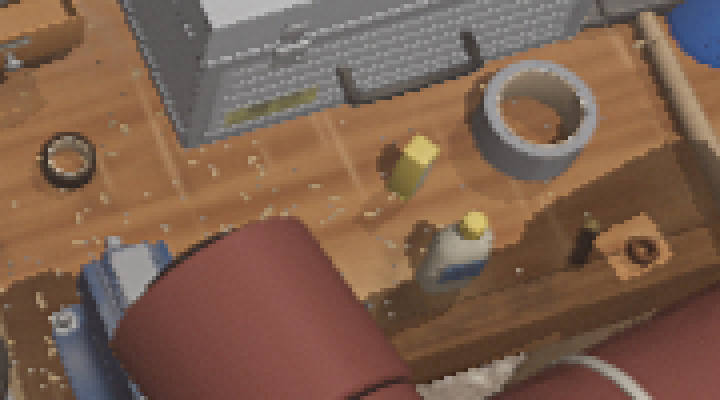

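View pics/c.png

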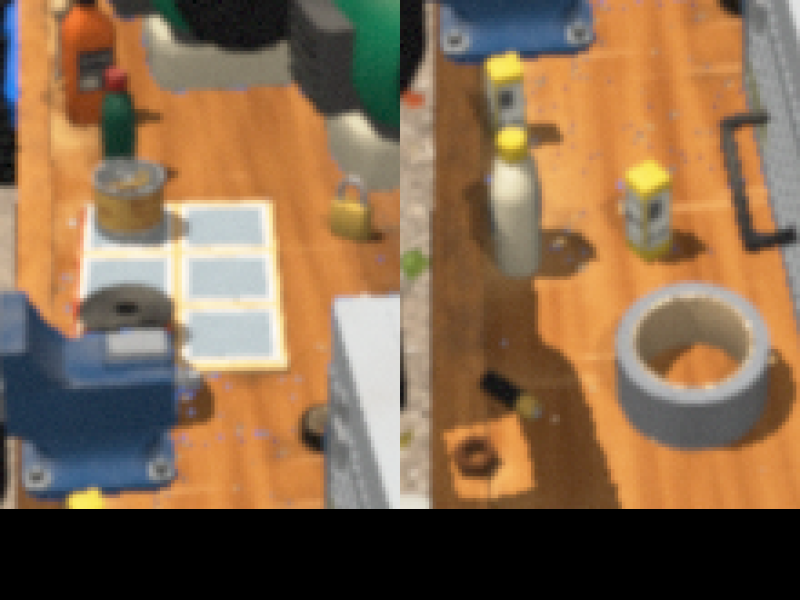

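```bash
python3 - <<'E'
from h import *
T=snap('top');S=snap('side')
A=lambda u,v,z:ray(T,200+(u+.5)/5-.5,190+(v+.5)/5-.5,z)
for n,u,v in(('BL',197,315),('BR',613,222),('FR',680,472),('FL',250,578)): print(n,A(u,v,.008).round(4))
c=np.mean([A(u,v,.008) for u,v in((197,315),(613,222),(680,472),(250,578))],0);print(c)
print('tape',A(735,150,.012).round(4)); print('green cap',A(90,488,.125).round(4),'spool',A(595,402,.032).round(4),'tin',A(300,455,.062).round(4))
C1=lambda u,v,z:ray(S,245+u/3.636,150+v/3.636,z).round(4)
C2=lambda u,v,z:ray(S,240+(u-400)/3.636,270+v/3.636,z).round(4)
print('green side',C1(117,75,.125),'carton',C2(505,65,.072),'cart2',C2(649,173,.072),'cream',C2(513,133,.115),'padlock base',C1(350,235,0))
B=lambda u,v,z:ray(T,330+u/4,180+v/4,z).round(4)
print('cart2',B(420,150,.072),'cream',B(474,222,.115),'grey',B(540,105,.048))
print('vice corners',B(65,320,0.01),C2(455,40,0),C2(580,35,0),A(730,345,.0),A(780,490,0),'vice top',C1(10,300,.15),C1(170,370,.15))
E
```

```text
BL [0.6345 0.3169 0.008 ]
BR [0.6129 0.0153 0.008 ]
FR [0.4178 0.0319 0.008 ]
FL [0.4365 0.33   0.008 ]
[0.52541692 0.17355156 0.008     ]
tape [ 0.6389 -0.087   0.012 ]
green cap [0.4842 0.4053 0.125 ] spool [0.4757 0.0742 0.032 ] tin [0.4893 0.2751 0.062 ]
green side [0.4828 0.4018 0.125 ] carton [ 0.4283 -0.2374  0.072 ] cart2 [ 0.5262 -0.3678  0.072 ] cream [ 0.4321 -0.3632  0.115 ] padlock base [0.7147 0.2541 0.    ]
cart2 [ 0.5216 -0.3711  0.072 ] cream [ 0.427  -0.3668  0.115 ] grey [ 0.5402 -0.5045  0.048 ]
vice corners [ 0.4896 -0.0324  0.01  ] [ 0.3861 -0.1129  0.    ] [ 0.4922 -0.1175  0.    ] [ 0.4991914  -0.03396236  0.        ] [ 0.3867012  -0.03022889  0.        ] vice top [ 0.3745 -0.067   0.15  ] [ 0.4982 -0.1801  0.15  ]
```

```bash
python3 - <<'E'
from h import *
T=snap('top');S=snap('side')
B=lambda u,v,z:ray(T,330+u/4,180+v/4,z).round(3)
print('box base',B(185,145,0),B(580,50,0))
for z in(.15,.2,.25,.3): print(z,B(208,72,z))
print('cab',ray(T,270,209,0),ray(T,348,188,0))
s=snap('wrist');M,p,f=cam(s);o=r.observe();Q=R.from_quat(o['orientation']).as_matrix()
print('cam in tool',(Q.T@M).round(3).tolist(),Q.T@(p-o['tool_pos']))
E
```

```text
box base [ 0.624 -0.199  0.   ] [ 0.603 -0.592 -0.   ]
0.15 [ 0.613 -0.196  0.15 ]
0.2 [ 0.588 -0.179  0.2  ]
0.25 [ 0.562 -0.162  0.25 ]
0.3 [ 0.537 -0.145  0.3  ]
cab [0.77454411 0.1653235  0.        ] [ 0.77086529 -0.140642    0.        ]
cam in tool [[0.0, -0.952, -0.308], [1.0, 0.0, 0.0], [-0.0, -0.308, 0.952]] [ 0.07813372  0.000632   -0.14244341]
```

Request:
arm_command --targets '[{"claw": 1,"travel": [0,0,-0.05],"rotation": [0,0,-0.15]},{"claw": 1,"travel": [0,0,-0.1],"rotation": [0,0,-0.3]}]'

```text
t: 0.6
tool_pos: [0.1992, -0.591, 0.3295]
orientation: [0.951, 0.31, 0.0, -0.003]
contact_force: [0.6, -0.6, 1.2]
finger_gap: 1.001
grasp_force: 0.0
```

Request:
arm_command --targets '[{"claw": 1,"travel": [0.05,-0.011,0],"rotation": [0,0,-0.14]},{"claw": 1,"travel": [0.1,-0.022,0],"rotation": [0,0,-0.28]},{"claw": 1,"travel": [0.15,-0.034,0],"rotation": [0,0,-0.42]},{"claw": 1,"travel": [0.2,-0.045,0],"rotation": [0,0,-0.56]},{"claw": 1,"travel": [0.25,-0.057,0],"rotation": [0,0,-0.7]},{"claw": 1,"travel": [0.3,-0.068,0],"rotation": [0,0,-0.84]},{"claw": 1,"travel": [0.35,-0.08,0],"rotation": [0,0,-0.94]},{"claw": 1,"travel": [0.4,-0.091,0],"rotation": [0,0,-0.94]},{"claw": 1,"travel": [0.45,-0.103,0],"rotation": [0,0,-0.94]},{"claw": 1,"travel": [0.5,-0.114,0],"rotation": [0,0,-0.94]},{"claw": 1,"travel": [0.55,-0.125,0],"rotation": [0,0,-0.94]},{"claw": 1,"travel": [0.6,-0.137,0],"rotation": [0,0,-0.94]}]'

```text
t: 1.8
tool_pos: [0.597, -0.1401, 0.3315]
orientation: [0.709, 0.705, 0.0, 0.0]
contact_force: [-0.6, -1.0, 0.0]
finger_gap: 1.002
grasp_force: 0.0
```

Request:
arm_command --targets '[{"claw": 1,"travel": [0.04,0.02,0.03],"rotation": [0,0,0]},{"claw": 1,"travel": [0.04,0.02,0.07],"rotation": [0,0,0]},{"claw": 1,"travel": [0.04,0.02,0.1],"rotation": [0,0,0]},{"claw": 1,"travel": [0.04,0.02,0.1],"rotation": [0,0,0]}]'

```text
t: 2.2
tool_pos: [0.6132, -0.1006, 0.2248]
orientation: [0.709, 0.705, -0.003, -0.005]
contact_force: [0.2, 0.1, -0.9]
finger_gap: 0.998
grasp_force: 0.0
```

```bash
python3 - <<'E'
from h import *
s=snap('wrist','w1.png'); snap('top','top1.png')
o=r.observe();print(o['tool_pos'],o['orientation'],o['t'])
g=s['color'].astype(int);h=cv2.cvtColor(s['color'],cv2.COLOR_RGB2HSV)
m=((g.max(2)<70)).astype(np.uint8)
cs,_=cv2.findContours(m,0,2)
for c in cs:
    if cv2.contourArea(c)>1500:
        (x,y),e,a=cv2.minAreaRect(c); print(cv2.contourArea(c),x,y,e,a,ray(s,x,y,.012).round(4))
print(proj(s,[.639,-.087,.019]))
E
```

```text
[ 0.6160054  -0.10210321  0.23154565] [ 7.09255738e-01  7.04951219e-01 -1.41524083e-04 -2.38059472e-04] 2.3
55673.0 319.5 390.0 (178.0, 639.0) 90.0 [ 0.6103 -0.3461  0.012 ]
1637.5 345.5 190.0 (45.0, 46.0) 0.0 [ 0.6391 -0.0841  0.012 ]
2269.5 34.0 26.5 (53.0, 68.0) 90.0 [0.3454 0.0701 0.012 ]
[345.83380743 193.85248815]
```

View pics/w1.png

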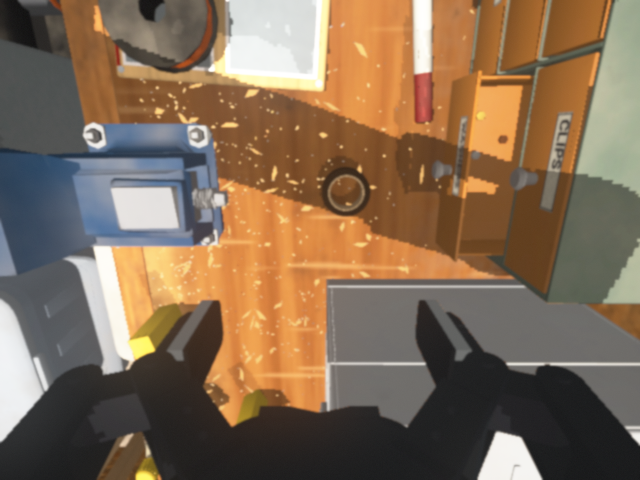

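Request:
arm_command --targets '[{"claw": 0.85,"travel": [0.017,0.023,0.03],"rotation": [0,0,0]},{"claw": 0.85,"travel": [0.017,0.023,0.08],"rotation": [0,0,0]},{"claw": 0.85,"travel": [0.017,0.023,0.13],"rotation": [0,0,0]},{"claw": 0.85,"travel": [0.017,0.023,0.17],"rotation": [0,0,0]},{"claw": 0.85,"travel": [0.017,0.023,0.19],"rotation": [0,0,0]},{"claw": 0.85,"travel": [0.017,0.023,0.19],"rotation": [0,0,0]},{"claw": 0.85,"travel": [0.017,0.023,0.19],"rotation": [0,0,0]}]'

```text
t: 3.0
tool_pos: [0.6413, -0.0861, 0.0444]
orientation: [0.709, 0.705, 0.001, 0.002]
contact_force: [0.5, -0.2, 0.4]
finger_gap: 0.847
grasp_force: 0.0
```

```bash
python3 - <<'E'
from h import *
s=snap('wrist'); o=r.observe();print(o['tool_pos'],o['orientation'],o['t'],o['finger_gap'])
cv2.imwrite('pics/w2.png',cv2.resize(s['color'][150:,:,::-1],None,fx=1,fy=1))
# finger scene
E
```

```text
[ 0.64187165 -0.08618655  0.04522058] [0.70939691 0.70480278 0.00155111 0.00258184] 3.05 0.8503674046535491
```

View pics/w2.png

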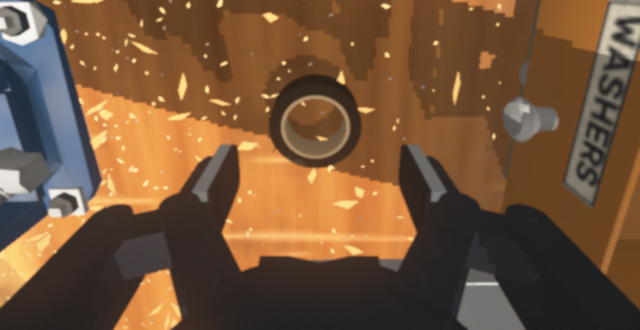

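```bash
python3 - <<'E'
from h import *
s=snap('wrist');o=r.observe();print(o['tool_pos'])
m=(s['color'].max(2)<75).astype(np.uint8);m[310:]=0
cs,_=cv2.findContours(m,0,2)
for c in cs:
    if cv2.contourArea(c)>1500:
        x,y,w,h=cv2.boundingRect(c);print(x,y,w,h,ray(s,x+w/2,y+h/2,.012).round(4),ray(s,x+w/2,y+h,.019).round(4),ray(s,x+w/2,y,.015).round(4))
print(proj(s,o['tool_pos']), ray(s,315,270,.012))
E
```

```text
[ 0.6419531  -0.08610793  0.04541377]
269 224 90 86 [ 0.6389 -0.0828  0.012 ] [ 0.6387 -0.1063  0.019 ] [ 0.6392 -0.0567  0.015 ]
0 210 46 99 [ 0.4761 -0.0768  0.012 ] [ 0.4743 -0.1041  0.019 ] [ 0.4867 -0.0478  0.015 ]
577 199 53 111 [ 0.8022 -0.0767  0.012 ] [ 0.8045 -0.108   0.019 ] [ 0.7914 -0.0443  0.015 ]
[319.88996001 300.98768431] [ 0.63949051 -0.0846757   0.012     ]
```

Request:
arm_command --targets '[{"claw": 0.85,"travel": [0.001,-0.003,0.03],"rotation": [0,0,0]},{"claw": 0.85,"travel": [0.001,-0.003,0.044],"rotation": [0,0,0]},{"claw": 0.85,"travel": [0.001,-0.003,0.044],"rotation": [0,0,0]},{"claw": 0.4,"travel": [0.001,-0.003,0.044],"rotation": [0,0,0]},{"claw": 0.4,"travel": [0.001,-0.003,0.044],"rotation": [0,0,0]},{"claw": 0.4,"travel": [0.001,-0.003,0.044],"rotation": [0,0,0]},{"claw": 0.4,"travel": [0.001,-0.003,0.044],"rotation": [0,0,0]},{"claw": 0.4,"travel": [0.001,-0.003,0.044],"rotation": [0,0,0]}]' --grip_force 30

```text
t: 3.9
tool_pos: [0.6376, -0.0845, -0.0009]
orientation: [0.709, 0.705, 0.001, 0.001]
contact_force: [0.3, -0.3, 5.0]
finger_gap: 0.584
grasp_force: 31.8
```

Request:
arm_command --targets '[{"claw": 0.4,"travel": [0,0,-0.04],"rotation": [0,0,0]},{"claw": 0.4,"travel": [0,0,-0.09],"rotation": [0,0,0]},{"claw": 0.4,"travel": [0,0,-0.14],"rotation": [0,0,0]},{"claw": 0.4,"travel": [0,0,-0.19],"rotation": [0,0,0]},{"claw": 0.4,"travel": [0.02,-0.02,-0.23],"rotation": [0,0,0]},{"claw": 0.4,"travel": [0.055,-0.055,-0.25],"rotation": [0,0,0]},{"claw": 0.4,"travel": [0.09,-0.09,-0.27],"rotation": [0,0,0]},{"claw": 0.4,"travel": [0.125,-0.125,-0.27],"rotation": [0,0,0]},{"claw": 0.4,"travel": [0.16,-0.16,-0.27],"rotation": [0,0,0]},{"claw": 0.4,"travel": [0.16,-0.16,-0.27],"rotation": [0,0,0]},{"claw": 0.4,"travel": [0.16,-0.16,-0.27],"rotation": [0,0,0]},{"claw": 0.4,"travel": [0.16,-0.16,-0.27],"rotation": [0,0,0]}]'

```text
t: 5.1
tool_pos: [0.4774, 0.0764, 0.2671]
orientation: [0.709, 0.705, -0.0, 0.0]
contact_force: [-0.1, 1.1, -0.6]
finger_gap: 0.579
grasp_force: 31.7
```

```bash
python3 - <<'E'
from h import *
s=snap('wrist','w3.png');o=r.observe();print(o['tool_pos'],o['orientation'],o['finger_gap'],o['t'])
print(proj(s,[.4757,.0742,.04]))
E
```

```text
[0.47766919 0.07615636 0.2670727 ] [ 7.09534715e-01  7.04670445e-01 -2.28903704e-04 -7.73524890e-06] 0.5789652769603025 5.15
[317.60056386 203.74066289]
```

View pics/w3.png

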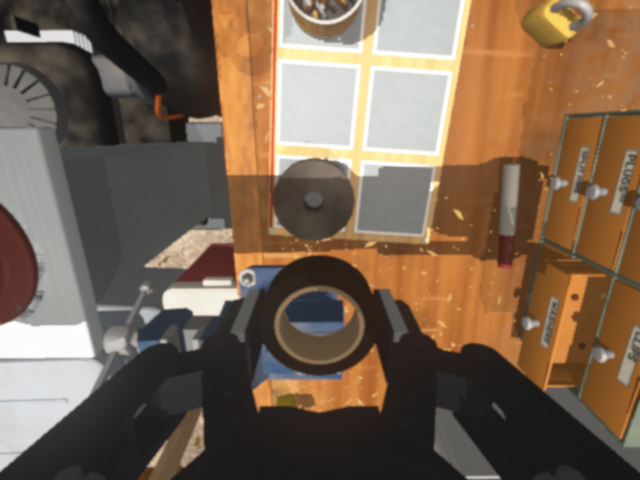

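```bash
cat >> h.py <<'E'
def squares(s):
    g=s['color'];h=cv2.cvtColor(g,cv2.COLOR_RGB2HSV)
    m=((h[:,:,1]<60)&(h[:,:,2]>60)&(h[:,:,2]<225)).astype(np.uint8)
    m=cv2.morphologyEx(m,cv2.MORPH_OPEN,np.ones((5,5)))
    out=[]
    for c in cv2.findContours(m,0,2)[0]:
        a=cv2.contourArea(c)
        if a<1500: continue
        P=np.array([ray(s,*q,.008)[:2] for q in c[:,0]]); 
        (x,y),e,an=cv2.minAreaRect((P*1000).astype(np.float32)); out.append((round(x/1000,4),round(y/1000,4),np.round(e,1),round(an,1)))
    return out
E
python3 - <<'E'
from h import *
s=snap('wrist')
for q in squares(s):
    if max(q[2])<110: print(q)
g=s['color']
m=((g.max(2)<100)&(g.max(2)-g.min(2).astype(int)<40)).astype(np.uint8);m[250:]=0;m[:130]=0;m[:,:262]=0;m[:,370:]=0
c=max(cv2.findContours(m,0,2)[0],key=cv2.contourArea);print(cv2.boundingRect(c),cv2.fitEllipse(c))
x,y=cv2.fitEllipse(c)[0]
print(ray(s,x,y,.036),ray(s,314,200,.04))
# held tape: outer ellipse bbox 262..378, 256..375
o=r.observe();print('tape centre',ray(s,320,315,o['tool_pos'][2]+.012),o['tool_pos'])
E
```

```text
(0.5676, 0.0706, array([85.4, 88. ]), 86.0)
(0.5752, 0.1717, array([79.3, 78.6]), 85.9)
(0.4857, 0.1777, array([79.2, 56.8]), 85.8)
(0.579, 0.2567, array([49.8, 83.9]), 85.8)
(0.4833, 0.2585, array([41.8, 85.5]), 89.6)
(273, 170, 81, 70) ((312.45941162109375, 203.07296752929688), (70.0706787109375, 81.77947235107422), 93.93070983886719)
[0.47001306 0.0738923  0.036     ] [0.47186279 0.0782373  0.04      ]
tape centre [0.47774442 0.07569654 0.27901816] [0.47776309 0.07598982 0.26701816]
```

Request:
arm_command --targets '[{"claw": 0.4,"travel": [0.002,-0.006,0.04],"rotation": [0,0,0]},{"claw": 0.4,"travel": [0.002,-0.006,0.09],"rotation": [0,0,0]},{"claw": 0.4,"travel": [0.002,-0.006,0.14],"rotation": [0,0,0]},{"claw": 0.4,"travel": [0.002,-0.006,0.18],"rotation": [0,0,0]},{"claw": 0.4,"travel": [0.002,-0.006,0.205],"rotation": [0,0,0]},{"claw": 0.4,"travel": [0.002,-0.006,0.215],"rotation": [0,0,0]},{"claw": 0.4,"travel": [0.002,-0.006,0.215],"rotation": [0,0,0]},{"claw": 0.4,"travel": [0.002,-0.006,0.215],"rotation": [0,0,0]}]'

```text
t: 6.0
tool_pos: [0.4727, 0.0785, 0.0537]
orientation: [0.709, 0.705, 0.001, 0.001]
contact_force: [-0.2, -0.8, -0.3]
finger_gap: 0.583
grasp_force: 31.7
```

```bash
python3 - <<'E'
from h import *
o=r.observe();print(o['tool_pos'],o['orientation'],o['contact_force'],o['t'])
E
```

```text
[0.47266595 0.07851012 0.05373941] [0.70945391 0.70475099 0.00077851 0.00076898] [-0.16760172 -0.79723148 -0.33908946] 6.0
```

Request:
arm_command --targets '[{"claw": 0.4,"travel": [0,-0.001,0.01],"rotation": [0,0,0]},{"claw": 0.4,"travel": [0,-0.001,0.0135],"rotation": [0,0,0]},{"claw": 0.4,"travel": [0,-0.001,0.0135],"rotation": [0,0,0]},{"claw": 0.4,"travel": [0,-0.001,0.0135],"rotation": [0,0,0]},{"claw": 0.75,"travel": [0,-0.001,0.0135],"rotation": [0,0,0]},{"claw": 0.75,"travel": [0,-0.001,0.0135],"rotation": [0,0,0]},{"claw": 0.75,"travel": [0,-0.001,0.0135],"rotation": [0,0,0]},{"claw": 0.75,"travel": [0,-0.001,-0.03],"rotation": [0,0,0]},{"claw": 0.75,"travel": [0,-0.001,-0.08],"rotation": [0,0,0]},{"claw": 0.9,"travel": [0,-0.001,-0.13],"rotation": [0,0,0]},{"claw": 0.9,"travel": [0,-0.001,-0.18],"rotation": [0,0,0]},{"claw": 0.9,"travel": [0,-0.001,-0.21],"rotation": [0,0,0]}]'

```text
t: 7.2
tool_pos: [0.4714, 0.0789, 0.2675]
orientation: [0.709, 0.705, 0.002, 0.002]
contact_force: [0.2, 0.5, 0.8]
finger_gap: 0.902
grasp_force: 0.0
```

Request:
arm_command --targets '[{"claw": 1,"travel": [0.05,0,0],"rotation": [0,0,0]},{"claw": 1,"travel": [0.1,0,0],"rotation": [0,0,0]},{"claw": 1,"travel": [0.15,0,0],"rotation": [0,0,0]},{"claw": 1,"travel": [0.2,0,0],"rotation": [0,0,0]},{"claw": 1,"travel": [0.23,0,0],"rotation": [0,0,0]},{"claw": 1,"travel": [0.23,0,0],"rotation": [0,0,0]},{"claw": 1,"travel": [0.23,0,0],"rotation": [0,0,0]},{"claw": 1,"travel": [0.23,0,0],"rotation": [0,0,0]}]'

```text
t: 8.0
tool_pos: [0.4716, 0.308, 0.2622]
orientation: [0.71, 0.705, -0.0, 0.0]
contact_force: [-0.5, -0.1, 0.4]
finger_gap: 0.997
grasp_force: 0.0
```

```bash
python3 - <<'E'
from h import *
s=snap('wrist');t=snap('top');o=r.observe();print(o['tool_pos'],o['orientation'],o['t'])
m=np.zeros((600,800,3),np.uint8);m[:480,:640]=s['color'][:,:,::-1]
m[300:600,480:]=cv2.resize(t['color'][210:310,230:337,::-1],(320,300),interpolation=3)
cv2.imwrite('pics/w4.png',m)
print(proj(s,[.484,.404,.125]))
E
```

```text
[0.47175712 0.30773907 0.26237564] [7.09796410e-01 7.04406874e-01 3.02901561e-05 1.05371029e-04] 8.1
[334.48156312 104.13594179]
```

View pics/w4.png

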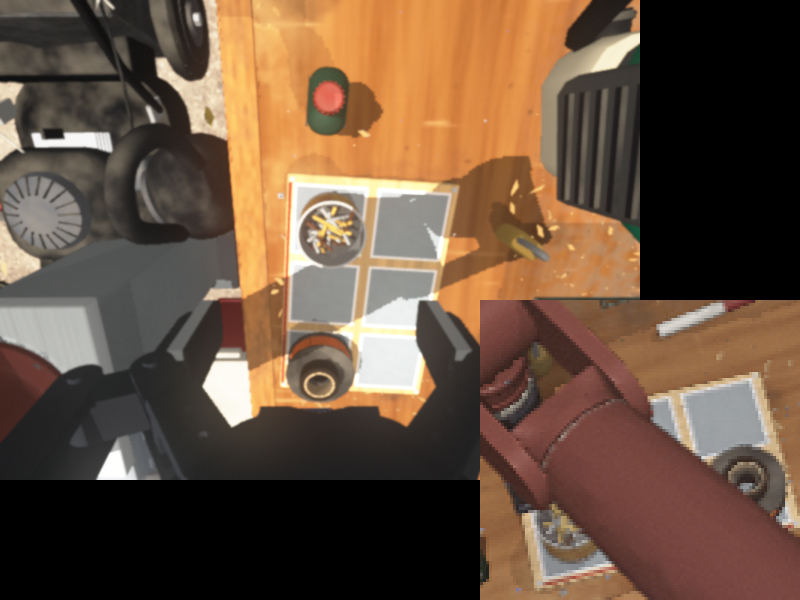

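```bash
python3 - <<'E'
from h import *
s=snap('wrist');h=cv2.cvtColor(s['color'],cv2.COLOR_RGB2HSV);g=s['color'].astype(int)
def big(m):
    z=np.zeros_like(m);z[50:150,290:370]=1
    return max(cv2.findContours((m&z).astype(np.uint8),0,2)[0],key=cv2.contourArea)
red=(g[:,:,0]>150)&(g[:,:,1]<110)&(g[:,:,2]<110)
c=big(red.astype(np.uint8));(x,y),rad=cv2.minEnclosingCircle(c);print('cap',x,y,rad,ray(s,x,y,.125))
m=((g[:,:,0]<75)&(g[:,:,1]>=g[:,:,0]))|red
c=big(m.astype(np.uint8));print(cv2.boundingRect(c))
for z in(.095,.06): 
  P=np.array([ray(s,*q,z)[:2]*1000 for q in c[:,0]],np.float32);print(z,cv2.minAreaRect(P))
E
```

```text
cap 327.69512939453125 97.04878234863281 16.522001266479492 [0.47901583 0.40893298 0.125     ]
(313, 81, 31, 33)
0.095 ((480.0846252441406, 411.2776184082031), (25.346189498901367, 25.767934799194336), 89.573974609375)
0.06 ((481.0180969238281, 414.1564636230469), (28.208276748657227, 28.677616119384766), 89.57403564453125)
```

```bash
python3 - <<'E'
from h import *
s=snap('wrist');h=cv2.cvtColor(s['color'],cv2.COLOR_RGB2HSV)
m=((h[:,:,0]>35)&(h[:,:,0]<110)&(h[:,:,1]>70)).astype(np.uint8)
z=np.zeros_like(m);z[50:150,290:370]=1;m=m&z
c=max(cv2.findContours(m,0,2)[0],key=cv2.contourArea);print(cv2.boundingRect(c))
for zz in(.1,):
  P=np.array([ray(s,*q,zz)[:2]*1000 for q in c[:,0]],np.float32);print(zz,cv2.minAreaRect(P))
for v in range(70,135,8):
  u=np.where(m[v])[0]
  if len(u): print(v,u.min(),u.max(),ray(s,(u.min()+u.max())/2,v,.1)[:2].round(4))
E
```

```text
(308, 68, 35, 65)
0.1 ((476.9612731933594, 408.0418395996094), (50.3204460144043, 27.084728240966797), 86.08930969238281)
70 318 335 [0.4787 0.4317]
78 311 341 [0.4783 0.4257]
86 310 314 [0.4666 0.4197]
94 310 310 [0.4648 0.4135]
102 309 311 [0.4647 0.4073]
110 308 315 [0.4659 0.401 ]
118 308 339 [0.4761 0.3945]
126 311 337 [0.4765 0.388 ]
```

Request:
arm_command --targets '[{"claw": 1,"travel": [0.05,0.005,0],"rotation": [0,0,0.06]},{"claw": 1,"travel": [0.1,0.005,0],"rotation": [0,0,0.06]},{"claw": 1,"travel": [0.101,0.005,0.02],"rotation": [0,0,0.06]},{"claw": 1,"travel": [0.101,0.005,0.06],"rotation": [0,0,0.06]},{"claw": 1,"travel": [0.101,0.005,0.09],"rotation": [0,0,0.06]},{"claw": 1,"travel": [0.101,0.005,0.09],"rotation": [0,0,0.06]},{"claw": 1,"travel": [0.101,0.005,0.09],"rotation": [0,0,0.06]}]'

```text
t: 8.9
tool_pos: [0.4773, 0.4093, 0.1725]
orientation: [0.73, 0.683, -0.0, -0.0]
contact_force: [0.1, 0.6, 0.3]
finger_gap: 1.0
grasp_force: 0.0
```

```bash
python3 - <<'E'
from h import *
s=snap('wrist','w5.png');o=r.observe();print(o['tool_pos'],o['orientation'],o['t'])
print(proj(s,[.478,.409,.125]))
E
```

```text
[0.47815046 0.4099181  0.174278  ] [7.30297753e-01 6.83127793e-01 1.25090720e-03 2.14713097e-04] 8.95
[320.62568979 263.2505482 ]
```

View pics/w5.png

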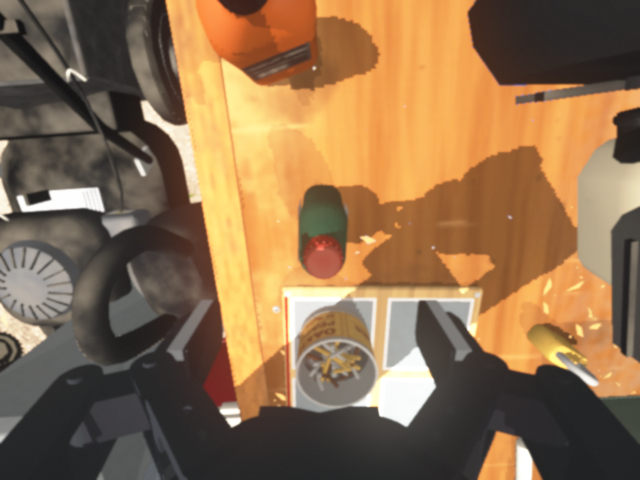

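Request:
arm_command --targets '[{"claw": 1,"travel": [0.002,0,0.04],"rotation": [0,0,0]},{"claw": 1,"travel": [0.002,0,0.08],"rotation": [0,0,0]},{"claw": 1,"travel": [0.002,0,0.105],"rotation": [0,0,0]},{"claw": 1,"travel": [0.002,0,0.115],"rotation": [0,0,0]},{"claw": 1,"travel": [0.002,0,0.115],"rotation": [0,0,0]},{"claw": 0.2,"travel": [0.002,0,0.115],"rotation": [0,0,0]},{"claw": 0.2,"travel": [0.002,0,0.115],"rotation": [0,0,0]},{"claw": 0.2,"travel": [0.002,0,0.115],"rotation": [0,0,0]},{"claw": 0.2,"travel": [0.002,0,0.115],"rotation": [0,0,0]},{"claw": 0.2,"travel": [0.002,0,0.115],"rotation": [0,0,0]},{"claw": 0.2,"travel": [0.002,0,0.115],"rotation": [0,0,0]}]' --grip_force 50

```text
t: 10.05
tool_pos: [0.4786, 0.4126, 0.0594]
orientation: [0.73, 0.683, 0.002, 0.0]
contact_force: [1.2, 0.8, 6.6]
finger_gap: 0.41
grasp_force: 50.9
```

```bash
python3 - <<'E'
from h import *
o=r.observe();print(o['tool_pos'],o['orientation'],o['t'],o['finger_gap'],o['grasp_force'],o['contact_force'])
E
```

```text
[0.47862628 0.41264068 0.0593543 ] [7.30044285e-01 6.83397316e-01 1.81974200e-03 3.74322889e-04] 10.05 0.4097276480844927 50.92497145640664 [1.24421184 0.8414582  6.62177366]
```

Request:
arm_command --targets '[{"claw": 0.2,"travel": [0,0,-0.03],"rotation": [0,0,0]},{"claw": 0.2,"travel": [0,0,-0.07],"rotation": [0,0,0]},{"claw": 0.2,"travel": [0,0,-0.11],"rotation": [0,0,0]},{"claw": 0.2,"travel": [-0.03,0.002,-0.12],"rotation": [0,0,0.006]},{"claw": 0.2,"travel": [-0.07,0.004,-0.12],"rotation": [0,0,0.006]},{"claw": 0.2,"travel": [-0.11,0.006,-0.12],"rotation": [0,0,0.006]},{"claw": 0.2,"travel": [-0.15,0.008,-0.12],"rotation": [0,0,0.006]},{"claw": 0.2,"travel": [-0.19,0.01,-0.12],"rotation": [0,0,0.006]},{"claw": 0.2,"travel": [-0.22,0.012,-0.12],"rotation": [0,0,0.006]},{"claw": 0.2,"travel": [-0.232,0.012,-0.12],"rotation": [0,0,0.006]},{"claw": 0.2,"travel": [-0.232,0.012,-0.12],"rotation": [0,0,0.006]},{"claw": 0.2,"travel": [-0.232,0.012,-0.12],"rotation": [0,0,0.006]}]'

```text
t: 11.25
tool_pos: [0.4738, 0.1802, 0.1771]
orientation: [0.732, 0.681, 0.0, -0.0]
contact_force: [0.4, -0.2, -1.3]
finger_gap: 0.411
grasp_force: 50.1
```

```bash
python3 - <<'E'
from h import *
s=snap('wrist','w6.png');o=r.observe();print(o['tool_pos'],o['orientation'],o['t'],o['finger_gap'])
for q in squares(s):
    if max(q[2])<110: print(q)
t=o['tool_pos'];print(proj(s,t+[0,0,.066]),proj(s,t+[0,0,-.059]))
E
```

```text
[0.47383613 0.18050274 0.17718989] [ 7.31797183e-01  6.81522391e-01  8.25060663e-05 -3.26646219e-04] 11.3 0.40863699286412475
(0.5597, 0.0762, array([ 84.4, 101.3]), 81.6)
(0.4741, 0.1651, array([104.9,  88.7]), 85.9)
(0.575, 0.1716, array([86.5, 88.1]), 86.0)
(0.309, 0.2716, array([83.5, 30.1]), 1.4)
(0.5802, 0.2716, array([79.6, 84. ]), 85.9)
(0.4846, 0.2849, array([85.6, 86.3]), 85.9)
[320.17816967 411.64586918] [319.43673054 255.71022618]
```

View pics/w6.png

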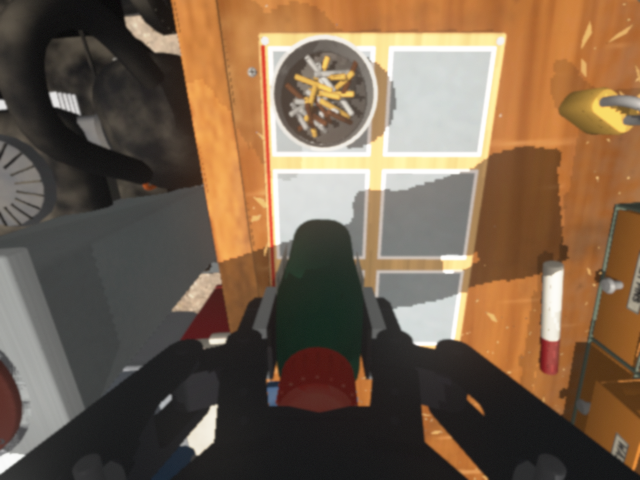

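```bash
python3 - <<'E'
from h import *
s=snap('wrist');o=r.observe();t=o['tool_pos'];print(t)
print(ray(s,320,219,t[2]-.059)-t, proj(s,t+[0.002,.029,-.059]), proj(s,t+[0.002,.027,.034]))
E
```

```text
[0.47383318 0.18062892 0.17717383]
[ 0.00210842  0.02445661 -0.059     ] [319.31067881 211.89688127] [320.08462451 279.13515665]
```

Request:
arm_command --targets '[{"claw": 0.2,"travel": [0.001,0.0015,0.04],"rotation": [0,0,0]},{"claw": 0.2,"travel": [0.001,0.0015,0.075],"rotation": [0,0,0]},{"claw": 0.2,"travel": [0.001,0.0015,0.095],"rotation": [0,0,0]},{"claw": 0.2,"travel": [0.001,0.0015,0.103],"rotation": [0,0,0]},{"claw": 0.2,"travel": [0.001,0.0015,0.107],"rotation": [0,0,0]},{"claw": 0.2,"travel": [0.001,0.0015,0.107],"rotation": [0,0,0]},{"claw": 0.2,"travel": [0.001,0.0015,0.107],"rotation": [0,0,0]}]'

```text
t: 12.05
tool_pos: [0.4767, 0.1809, 0.0719]
orientation: [0.732, 0.681, 0.001, 0.001]
contact_force: [-0.5, -0.4, -0.4]
finger_gap: 0.407
grasp_force: 50.1
```

Request:
arm_command --targets '[{"claw": 0.2,"travel": [0,-0.001,0.002],"rotation": [0,0,0]},{"claw": 0.2,"travel": [0,-0.001,0.004],"rotation": [0,0,0]},{"claw": 0.2,"travel": [0,-0.001,0.004],"rotation": [0,0,0]},{"claw": 0.2,"travel": [0,-0.001,0.004],"rotation": [0,0,0]},{"claw": 0.75,"travel": [0,-0.001,0.004],"rotation": [0,0,0]},{"claw": 0.75,"travel": [0,-0.001,0.004],"rotation": [0,0,0]},{"claw": 0.75,"travel": [0,-0.001,0.004],"rotation": [0,0,0]},{"claw": 0.75,"travel": [0,-0.001,0.004],"rotation": [0,0,0]},{"claw": 0.75,"travel": [0,-0.001,-0.03],"rotation": [0,0,0]},{"claw": 0.75,"travel": [0,-0.001,-0.08],"rotation": [0,0,0]},{"claw": 0.75,"travel": [0,-0.001,-0.13],"rotation": [0,0,0]},{"claw": 0.75,"travel": [0,-0.001,-0.18],"rotation": [0,0,0]}]'

```text
t: 13.25
tool_pos: [0.474, 0.1804, 0.2519]
orientation: [0.732, 0.681, -0.0, -0.0]
contact_force: [1.3, -0.2, -0.1]
finger_gap: 0.748
grasp_force: 0.0
```

Request:
arm_command --targets '[{"claw": 1,"travel": [-0.05,0,-0.03],"rotation": [0,0,0]},{"claw": 1,"travel": [-0.1,0,-0.05],"rotation": [0,0,0]},{"claw": 1,"travel": [-0.1,0,-0.05],"rotation": [0,0,0]},{"claw": 1,"travel": [-0.1,0,-0.05],"rotation": [0,0,0]}]'

```text
t: 13.65
tool_pos: [0.4677, 0.0796, 0.3014]
orientation: [0.733, 0.68, 0.001, 0.001]
contact_force: [0.0, -0.3, -0.0]
finger_gap: 1.001
grasp_force: 0.0
```

```bash
python3 - <<'E'
from h import *
s=snap('wrist','w7.png');o=r.observe();print(o['tool_pos'],o['orientation'],o['t'])
g=s['color'].astype(int);red=((g[:,:,0]>90)&(g[:,:,1]<.5*g[:,:,0])&(g[:,:,2]<.5*g[:,:,0])).astype(np.uint8)
x,y=proj(s,[.4755,.179,.133]).astype(int);print(x,y)
z=np.zeros_like(red);z[max(y-30,0):y+30,x-30:x+30]=1
c=max(cv2.findContours(red&z,0,2)[0],key=cv2.contourArea);(u,v),k=cv2.minEnclosingCircle(c);print(u,v,k,ray(s,u,v,.133))
for q in squares(s):
    if max(q[2])<110: print(q)
E
```

```text
[0.46728533 0.0806155  0.30000026] [ 7.32604895e-01  6.80654056e-01  2.23776142e-04 -2.73605986e-04] 13.7
319 102
319.0 103.5 2.061652660369873 [0.47533866 0.17806846 0.133     ]
(0.5677, 0.0713, array([87. , 87.9]), 85.9)
(0.5726, 0.1717, array([77.5, 82.7]), 85.9)
(0.4778, 0.1802, array([74.9, 83.2]), 85.6)
(0.579, 0.2593, array([53.7, 83.3]), 85.8)
```

View pics/w7.png

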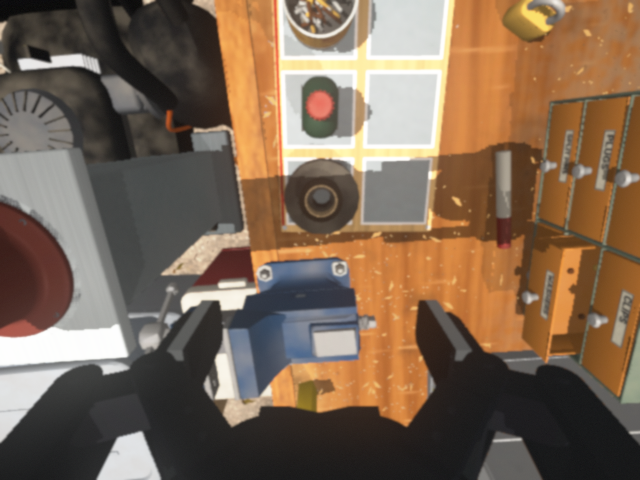

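Request:
arm_command --targets '[{"claw": 1,"travel": [-0.05,0.003,-0.01],"rotation": [0,0,-0.073]},{"claw": 1,"travel": [-0.1,0.006,-0.02],"rotation": [0,0,-0.073]},{"claw": 1,"travel": [-0.15,0.009,-0.02],"rotation": [0,0,-0.073]},{"claw": 1,"travel": [-0.2,0.011,-0.02],"rotation": [0,0,-0.073]},{"claw": 1,"travel": [-0.25,0.014,-0.02],"rotation": [0,0,-0.073]},{"claw": 1,"travel": [-0.3,0.017,-0.02],"rotation": [0,0,-0.073]},{"claw": 1,"travel": [-0.35,0.02,-0.02],"rotation": [0,0,-0.073]},{"claw": 1,"travel": [-0.39,0.022,-0.02],"rotation": [0,0,-0.073]},{"claw": 1,"travel": [-0.41,0.023,-0.02],"rotation": [0,0,-0.073]},{"claw": 1,"travel": [-0.41,0.023,-0.02],"rotation": [0,0,-0.073]},{"claw": 1,"travel": [-0.41,0.023,-0.02],"rotation": [0,0,-0.073]}]'

```text
t: 14.8
tool_pos: [0.4613, -0.3284, 0.319]
orientation: [0.706, 0.708, 0.0, -0.001]
contact_force: [-0.2, 1.0, -0.3]
finger_gap: 0.995
grasp_force: 0.0
```

```bash
python3 - <<'E'
from h import *
s=snap('wrist','w8.png');o=r.observe();print(o['tool_pos'],o['orientation'],o['t'])
for P in([.4295,-.365,.115],[.4283,-.2374,.072],[.524,-.3695,.072]): print(proj(s,P).round(1))
t=snap('top');a=s['color'][:,:,::-1]
x,y=proj(t,[.4283,-.2374,.072]).astype(int)
m=np.zeros((600,800,3),np.uint8);m[:480,:640]=a
b=cv2.resize(t['color'][190:290,330:530,::-1],(480,240),interpolation=3);m[360:,320:]=b
cv2.imwrite('pics/w8.png',m)
E
```

```text
[ 0.46135274 -0.32805235  0.31955618] [ 7.06032358e-01  7.08179003e-01  3.44683254e-04 -8.31623978e-04] 14.85
[290.1 239.8]
[289.5 116.8]
[370.9 232.4]
```

View pics/w8.png

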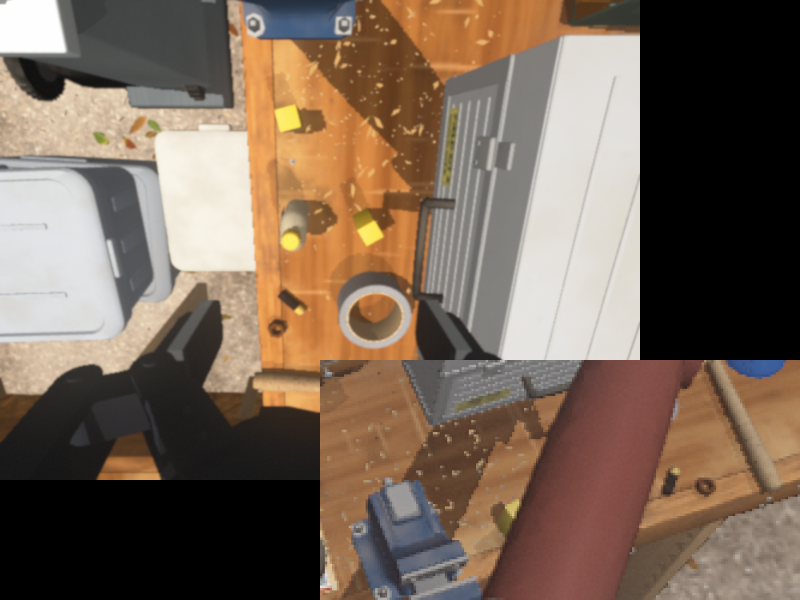

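```bash
python3 - <<'E'
from h import *
s=snap('wrist');h=cv2.cvtColor(s['color'],cv2.COLOR_RGB2HSV)
Y=((h[:,:,0]>24)&(h[:,:,0]<36)&(h[:,:,1]>150)&(h[:,:,2]>150)).astype(np.uint8)
def box(m,w,z):
    k=np.zeros_like(m);k[w[1]:w[3],w[0]:w[2]]=1
    c=max(cv2.findContours(m&k,0,2)[0],key=cv2.contourArea)
    P=np.array([ray(s,*q,z)[:2]*1000 for q in c[:,0]],np.float32);print(z,cv2.boundingRect(c),cv2.minAreaRect(P));return m&k
box(Y,(265,95,315,140),.072); box(Y,(270,225,310,255),.115)
m=((h[:,:,1]<140)&(h[:,:,2]>90)|(Y>0)).astype(np.uint8)
k=box(m,(262,190,325,262),.085)
for v in range(196,256,5):
  u=np.where(k[v])[0]
  if len(u): print(v,u.min(),u.max())
E
```

```text
0.072 (278, 106, 22, 25) ((426.78546142578125, -238.4366455078125), (19.660381317138672, 22.674453735351562), 13.994028091430664)
0.115 (282, 234, 16, 15) ((429.04736328125, -366.728271484375), (16.480695724487305, 16.139324188232422), 0.19796863198280334)
0.085 (278, 198, 32, 54) ((431.2983093261719, -357.11260986328125), (64.82875061035156, 35.27125549316406), 86.50066375732422)
196 278 282
201 279 323
206 279 309
211 279 317
216 279 309
221 279 321
226 279 307
231 279 306
236 278 305
241 278 304
246 282 301
251 291 293
```

Request:
arm_command --targets '[{"claw": 1,"travel": [-0.038,-0.032,0.02],"rotation": [0,0,0]},{"claw": 1,"travel": [-0.038,-0.032,0.07],"rotation": [0,0,0]},{"claw": 1,"travel": [-0.038,-0.032,0.12],"rotation": [0,0,0]},{"claw": 1,"travel": [-0.038,-0.032,0.14],"rotation": [0,0,0]},{"claw": 1,"travel": [-0.038,-0.032,0.14],"rotation": [0,0,0]},{"claw": 1,"travel": [-0.038,-0.032,0.14],"rotation": [0,0,0]}]'

```text
t: 15.55
tool_pos: [0.4295, -0.3673, 0.1813]
orientation: [0.706, 0.708, 0.0, 0.001]
contact_force: [0.6, -0.5, 0.1]
finger_gap: 1.001
grasp_force: 0.0
```

```bash
python3 - <<'E'
from h import *
s=snap('wrist','w9.png');o=r.observe();print(o['tool_pos'],o['orientation'],o['t'])
h=cv2.cvtColor(s['color'],cv2.COLOR_RGB2HSV)
Y=((h[:,:,0]>24)&(h[:,:,0]<36)&(h[:,:,1]>150)&(h[:,:,2]>120)).astype(np.uint8)
x,y=proj(s,[.429,-.366,.115]).astype(int);print(x,y)
k=np.zeros_like(Y);k[y-30:y+30,x-30:x+30]=1
c=max(cv2.findContours(Y&k,0,2)[0],key=cv2.contourArea);(u,v),q=cv2.minEnclosingCircle(c);print('cap',u,v,q,ray(s,u,v,.115))
gr=np.hypot(cv2.Sobel(s['color'][:,:,2].astype(float),6,1,0),0)
for vv in range(y-100,y+10,8):
  row=h[vv,x-60:x+70];print(vv,' '.join('%d/%d'%(p[1],p[2]) for p in row[::6]))
E
```

```text
[ 0.4300116  -0.36813263  0.18280888] [ 7.06355114e-01  7.07855191e-01 -5.66217721e-05  1.86510153e-03] 15.6
318 250
cap 315.0833435058594 241.0 3.083423614501953 [ 0.42662558 -0.35957833  0.115     ]
150 156/235 155/226 155/232 157/230 157/200 152/191 142/201 135/206 145/186 126/195 149/216 147/224 148/223 149/224 152/223 155/224 156/225 160/221 161/220 165/215 167/215 169/121
158 152/236 154/227 153/233 157/227 159/209 153/195 143/189 144/186 145/180 146/177 149/180 149/205 147/211 152/210 152/211 156/222 157/226 159/221 162/221 166/217 167/173 168/117
166 151/236 152/223 154/233 155/242 160/215 156/199 142/189 144/183 144/179 147/177 148/176 148/179 137/211 152/206 154/218 155/215 158/214 161/212 163/218 166/217 168/214 168/97
174 152/238 150/226 152/231 156/237 161/219 159/204 142/194 141/195 143/195 143/191 145/188 124/207 147/219 149/218 149/218 152/196 157/197 160/194 157/210 162/213 166/211 172/178
182 151/235 150/221 149/224 151/227 160/223 161/200 141/195 142/187 146/194 144/196 146/190 147/189 150/200 153/215 147/213 154/195 158/190 138/226 162/202 163/202 168/213 171/203

[... 881 characters left out ...]
3 155/234 151/238 149/226 150/226 159/230 146/224 68/198 63/223 82/198 151/144 122/123 75/123 72/138 150/126 157/128 156/126 149/157 137/221 161/127 166/123 172/117
238 147/243 153/231 152/244 150/229 152/233 157/229 153/209 68/207 125/157 181/208 179/227 183/183 182/151 72/139 163/195 165/201 167/208 161/218 165/221 167/222 170/218 174/196
246 143/240 155/233 154/240 152/235 158/236 155/232 152/211 66/217 171/142 163/172 163/171 162/170 171/164 91/135 177/196 174/209 174/207 170/210 165/222 168/222 171/215 175/204
254 125/242 154/229 151/219 151/226 155/224 153/223 158/194 123/213 155/160 169/172 169/172 167/171 166/169 160/190 164/196 174/212 173/208 170/212 167/221 168/222 169/217 173/206
```

Request:
arm_command --targets '[{"claw": 0.8,"travel": [0.002,-0.0015,0.04],"rotation": [0,0,0]},{"claw": 0.8,"travel": [0.002,-0.0015,0.08],"rotation": [0,0,0]},{"claw": 0.8,"travel": [0.002,-0.0015,0.115],"rotation": [0,0,0]},{"claw": 0.8,"travel": [0.002,-0.0015,0.131],"rotation": [0,0,0]},{"claw": 0.8,"travel": [0.002,-0.0015,0.131],"rotation": [0,0,0]},{"claw": 0.2,"travel": [0.002,-0.0015,0.131],"rotation": [0,0,0]},{"claw": 0.2,"travel": [0.002,-0.0015,0.131],"rotation": [0,0,0]},{"claw": 0.2,"travel": [0.002,-0.0015,0.131],"rotation": [0,0,0]},{"claw": 0.2,"travel": [0.002,-0.0015,0.131],"rotation": [0,0,0]},{"claw": 0.2,"travel": [0.002,-0.0015,0.131],"rotation": [0,0,0]},{"claw": 0.2,"travel": [0.002,-0.0015,0.131],"rotation": [0,0,0]}]'

```text
t: 16.7
tool_pos: [0.429, -0.3676, 0.0525]
orientation: [0.707, 0.707, -0.0, 0.003]
contact_force: [-0.6, 0.3, 6.1]
finger_gap: 0.37
grasp_force: 49.0
```

```bash
python3 - <<'E'
from h import *
o=r.observe();print(o['tool_pos'],o['orientation'],o['t'],o['finger_gap'],o['contact_force'],o['torque'])
E
```

```text
[ 0.42895568 -0.36755689  0.05250496] [ 7.06754428e-01  7.07454013e-01 -3.16854721e-05  2.64502417e-03] 16.7 0.37024388955665116 [-0.5994633   0.29568572  6.09500654] [ 0.13686614  0.04428965 -0.05545665]
```

Request:
arm_command --targets '[{"claw": 0.2,"travel": [0,0,-0.03],"rotation": [0,0,0]},{"claw": 0.2,"travel": [0,0,-0.08],"rotation": [0,0,0]},{"claw": 0.2,"travel": [0,0,-0.13],"rotation": [0,0,0]},{"claw": 0.2,"travel": [0.02,0.006,-0.17],"rotation": [0,0,0.02]},{"claw": 0.2,"travel": [0.06,0.019,-0.18],"rotation": [0,0,0.04]},{"claw": 0.2,"travel": [0.105,0.033,-0.18],"rotation": [0,0,0.06]},{"claw": 0.2,"travel": [0.15,0.048,-0.18],"rotation": [0,0,0.072]},{"claw": 0.2,"travel": [0.195,0.062,-0.18],"rotation": [0,0,0.072]},{"claw": 0.2,"travel": [0.24,0.076,-0.18],"rotation": [0,0,0.072]},{"claw": 0.2,"travel": [0.285,0.09,-0.18],"rotation": [0,0,0.072]},{"claw": 0.2,"travel": [0.33,0.105,-0.18],"rotation": [0,0,0.072]},{"claw": 0.2,"travel": [0.37,0.118,-0.18],"rotation": [0,0,0.072]}]'

```text
t: 17.9
tool_pos: [0.5453, 0.0065, 0.2302]
orientation: [0.732, 0.682, 0.001, 0.001]
contact_force: [0.5, 0.0, -1.2]
finger_gap: 0.368
grasp_force: 49.3
```

Request:
arm_command --targets '[{"claw": 0.2,"travel": [0.03,0.012,0],"rotation": [0,0,0]},{"claw": 0.2,"travel": [0.055,0.023,0.02],"rotation": [0,0,0]},{"claw": 0.2,"travel": [0.065,0.027,0.05],"rotation": [0,0,0]},{"claw": 0.2,"travel": [0.065,0.026,0.06],"rotation": [0,0,0]},{"claw": 0.2,"travel": [0.065,0.026,0.06],"rotation": [0,0,0]},{"claw": 0.2,"travel": [0.065,0.026,0.06],"rotation": [0,0,0]}]'

```text
t: 18.5
tool_pos: [0.5757, 0.0665, 0.1704]
orientation: [0.732, 0.681, 0.0, 0.0]
contact_force: [-0.1, -0.7, -0.3]
finger_gap: 0.367
grasp_force: 49.2
```

```bash
python3 - <<'E'
from h import *
s=snap('wrist','w10.png');o=r.observe();print(o['tool_pos'],o['orientation'],o['t'],o['finger_gap'],o['contact_force'])
for q in squares(s):
    if max(q[2])<110: print(q)
h=cv2.cvtColor(s['color'],cv2.COLOR_RGB2HSV);t=o['tool_pos']
print(proj(s,t+[0.002,.025,-.052]),proj(s,t+[0.002,.025,.03]))
for v in range(195,260,5): print(v,s['color'][v,319])
E
```

```text
[0.57618292 0.06643513 0.17113192] [0.73211368 0.68118122 0.00088009 0.00096772] 18.55 0.3698509923976716 [-0.0294178  -0.00098106 -0.80945508]
(0.5671, 0.0646, array([72.7, 88. ]), 85.9)
(0.4916, 0.1818, array([70.7, 56. ]), 85.9)
(0.5488, 0.1738, array([81.1, 35.1]), 82.3)
[320.45906945 221.72465247] [321.86761684 280.90182734]
195 [131 130 126]
200 [130 130 127]
205 [132 131 128]
210 [129 129 126]
215 [127 128 125]
220 [127 127 123]
225 [110 101  84]
230 [111 101  85]
235 [112 102  85]
240 [113 104  86]
245 [115 104  87]
250 [114 104  87]
255 [114 104  85]
```

Request:
arm_command --targets '[{"claw": 0.2,"travel": [0.003,-0.009,0.02],"rotation": [0,0,0]},{"claw": 0.2,"travel": [0.003,-0.009,0.06],"rotation": [0,0,0]},{"claw": 0.2,"travel": [0.003,-0.009,0.09],"rotation": [0,0,0]},{"claw": 0.2,"travel": [0.003,-0.009,0.102],"rotation": [0,0,0]},{"claw": 0.2,"travel": [0.003,-0.009,0.105],"rotation": [0,0,0]},{"claw": 0.2,"travel": [0.003,-0.009,0.105],"rotation": [0,0,0]},{"claw": 0.2,"travel": [0.003,-0.009,0.105],"rotation": [0,0,0]}]'

```text
t: 19.25
tool_pos: [0.5685, 0.0707, 0.0668]
orientation: [0.732, 0.681, 0.001, 0.001]
contact_force: [0.1, 0.5, -1.2]
finger_gap: 0.365
grasp_force: 49.2
```

Request:
arm_command --targets '[{"claw": 0.2,"travel": [-0.001,-0.001,0.003],"rotation": [0,0,0]},{"claw": 0.2,"travel": [-0.001,-0.001,0.0055],"rotation": [0,0,0]},{"claw": 0.2,"travel": [-0.001,-0.001,0.0055],"rotation": [0,0,0]},{"claw": 0.2,"travel": [-0.001,-0.001,0.0055],"rotation": [0,0,0]},{"claw": 0.7,"travel": [-0.001,-0.001,0.0055],"rotation": [0,0,0]},{"claw": 0.7,"travel": [-0.001,-0.001,0.0055],"rotation": [0,0,0]},{"claw": 0.7,"travel": [-0.001,-0.001,0.0055],"rotation": [0,0,0]},{"claw": 0.7,"travel": [-0.001,-0.001,0.0055],"rotation": [0,0,0]},{"claw": 0.7,"travel": [-0.001,-0.001,-0.03],"rotation": [0,0,0]},{"claw": 0.7,"travel": [-0.001,-0.001,-0.08],"rotation": [0,0,0]},{"claw": 0.7,"travel": [-0.001,-0.001,-0.13],"rotation": [0,0,0]},{"claw": 0.7,"travel": [-0.001,-0.001,-0.18],"rotation": [0,0,0]}]'

```text
t: 20.45
tool_pos: [0.5652, 0.07, 0.2459]
orientation: [0.732, 0.682, -0.0, -0.0]
contact_force: [1.1, 0.4, 0.2]
finger_gap: 0.698
grasp_force: 0.0
```

Request:
arm_command --targets '[{"claw": 0.7,"travel": [-0.05,-0.02,-0.02],"rotation": [0,0,0]},{"claw": 0.7,"travel": [-0.09,-0.04,-0.03],"rotation": [0,0,-0.07]},{"claw": 0.7,"travel": [-0.13,-0.06,-0.03],"rotation": [0,0,-0.14]},{"claw": 0.7,"travel": [-0.17,-0.08,-0.03],"rotation": [0,0,-0.21]},{"claw": 0.7,"travel": [-0.21,-0.09,-0.03],"rotation": [0,0,-0.28]},{"claw": 0.7,"travel": [-0.25,-0.1,-0.03],"rotation": [0,0,-0.31]},{"claw": 0.7,"travel": [-0.28,-0.11,-0.03],"rotation": [0,0,-0.315]},{"claw": 0.7,"travel": [-0.294,-0.118,-0.03],"rotation": [0,0,-0.315]},{"claw": 0.7,"travel": [-0.294,-0.118,0.01],"rotation": [0,0,-0.315]},{"claw": 0.7,"travel": [-0.294,-0.118,0.06],"rotation": [0,0,-0.315]},{"claw": 0.7,"travel": [-0.294,-0.118,0.06],"rotation": [0,0,-0.315]},{"claw": 0.7,"travel": [-0.294,-0.118,0.06],"rotation": [0,0,-0.315]}]'

```text
t: 21.65
tool_pos: [0.4266, -0.2145, 0.1839]
orientation: [0.616, 0.788, -0.0, -0.001]
contact_force: [-0.6, 1.5, 1.1]
finger_gap: 0.7
grasp_force: 0.0
```

```bash
python3 - <<'E'
from h import *
s=snap('wrist','w11.png');o=r.observe();print(o['tool_pos'],o['orientation'],o['t'],o['finger_gap'],o['contact_force'])
h=cv2.cvtColor(s['color'],cv2.COLOR_RGB2HSV)
Y=((h[:,:,0]>24)&(h[:,:,0]<36)&(h[:,:,1]>150)&(h[:,:,2]>100)).astype(np.uint8)
print(proj(s,[.4275,-.238,.072]))
for c in cv2.findContours(Y,0,2)[0]:
    if cv2.contourArea(c)<150: continue
    P=np.array([ray(s,*q,.072)[:2]*1000 for q in c[:,0]],np.float32);print(cv2.boundingRect(c),cv2.minAreaRect(P))
E
```

```text
[ 0.42794687 -0.21544016  0.18637498] [6.15692843e-01 7.87985383e-01 4.07285400e-05 1.16499105e-03] 21.7 0.7029076325115053 [0.56494058 0.11590209 0.30214672]
[313.92999509 259.35356747]
(365, 396, 25, 19) ((522.8698120117188, -369.5103759765625), (21.990924835205078, 21.396596908569336), 31.582733154296875)
(301, 247, 25, 26) ((426.7728271484375, -238.4523162841797), (19.764705657958984, 21.881561279296875), 14.020670890808105)
```

Request:
arm_command --targets '[{"claw": 0.7,"travel": [-0.022,-0.0065,0.02],"rotation": [0,0,0]},{"claw": 0.7,"travel": [-0.022,-0.0065,0.06],"rotation": [0,0,0]},{"claw": 0.7,"travel": [-0.022,-0.0065,0.1],"rotation": [0,0,0]},{"claw": 0.7,"travel": [-0.022,-0.0065,0.135],"rotation": [0,0,0]},{"claw": 0.7,"travel": [-0.022,-0.0065,0.155],"rotation": [0,0,0]},{"claw": 0.7,"travel": [-0.022,-0.0065,0.155],"rotation": [0,0,0]},{"claw": 0.1,"travel": [-0.022,-0.0065,0.155],"rotation": [0,0,0]},{"claw": 0.1,"travel": [-0.022,-0.0065,0.155],"rotation": [0,0,0]},{"claw": 0.1,"travel": [-0.022,-0.0065,0.155],"rotation": [0,0,0]},{"claw": 0.1,"travel": [-0.022,-0.0065,0.155],"rotation": [0,0,0]},{"claw": 0.1,"travel": [-0.022,-0.0065,0.155],"rotation": [0,0,0]},{"claw": 0.1,"travel": [-0.022,-0.0065,0.155],"rotation": [0,0,0]}]' --grip_force 30

```text
t: 22.9
tool_pos: [0.4282, -0.2394, 0.0323]
orientation: [0.616, 0.788, 0.0, 0.003]
contact_force: [0.2, -0.3, 6.9]
finger_gap: 0.275
grasp_force: 37.5
```

```bash
python3 - <<'E'
from h import *
o=r.observe();print(o['tool_pos'],o['orientation'],o['t'],o['finger_gap'],o['contact_force'])
E
```

```text
[ 0.42815078 -0.23938077  0.0322836 ] [6.15809513e-01 7.87890326e-01 8.66565164e-05 2.73323547e-03] 22.9 0.27530688336035025 [ 0.21865007 -0.34579895  6.90176809]
```

Request:
arm_command --targets '[{"claw": 0.1,"travel": [0,0,-0.03],"rotation": [0,0,0]},{"claw": 0.1,"travel": [0,0,-0.08],"rotation": [0,0,0]},{"claw": 0.1,"travel": [0,0,-0.13],"rotation": [0,0,0]},{"claw": 0.1,"travel": [0,0,-0.18],"rotation": [0,0,0]},{"claw": 0.1,"travel": [0.02,0.012,-0.22],"rotation": [0,0,0]},{"claw": 0.1,"travel": [0.055,0.033,-0.22],"rotation": [0,0,0.05]},{"claw": 0.1,"travel": [0.095,0.056,-0.22],"rotation": [0,0,0.1]},{"claw": 0.1,"travel": [0.135,0.08,-0.22],"rotation": [0,0,0.15]},{"claw": 0.1,"travel": [0.175,0.104,-0.22],"rotation": [0,0,0.2]},{"claw": 0.1,"travel": [0.215,0.128,-0.22],"rotation": [0,0,0.25]},{"claw": 0.1,"travel": [0.255,0.151,-0.22],"rotation": [0,0,0.3]},{"claw": 0.1,"travel": [0.295,0.175,-0.22],"rotation": [0,0,0.315]}]'

```text
t: 24.1
tool_pos: [0.5249, 0.0927, 0.2504]
orientation: [0.732, 0.681, 0.001, 0.001]
contact_force: [1.0, 0.5, 0.4]
finger_gap: 0.277
grasp_force: 36.6
```

```bash
python3 - <<'E'
from h import *
o=r.observe();print(o['tool_pos'],o['orientation'],o['t'],o['finger_gap'])
p=o['tool_pos'];Q=R.from_quat(o['orientation']).as_matrix()
print(Q.T@(np.array([.582,.2714,.15])-p))
E
```

```text
[0.52486908 0.09268019 0.25036441] [7.32088095e-01 6.81209365e-01 6.36434562e-04 6.46260604e-04] 24.1 0.277185855192661
[0.18236011 0.04394978 0.10045364]
```

Request:
arm_command --targets '[{"claw": 0.1,"travel": [0.04,0.01,0],"rotation": [0,0,0]},{"claw": 0.1,"travel": [0.085,0.021,0],"rotation": [0,0,0]},{"claw": 0.1,"travel": [0.13,0.032,0],"rotation": [0,0,0]},{"claw": 0.1,"travel": [0.165,0.04,0.02],"rotation": [0,0,0]},{"claw": 0.1,"travel": [0.182,0.043,0.06],"rotation": [0,0,0]},{"claw": 0.1,"travel": [0.182,0.043,0.11],"rotation": [0,0,0]},{"claw": 0.1,"travel": [0.182,0.043,0.12],"rotation": [0,0,0]},{"claw": 0.1,"travel": [0.182,0.043,0.12],"rotation": [0,0,0]},{"claw": 0.1,"travel": [0.182,0.043,0.12],"rotation": [0,0,0]}]'

```text
t: 25.0
tool_pos: [0.5819, 0.2692, 0.1322]
orientation: [0.732, 0.681, 0.002, 0.001]
contact_force: [0.3, 0.2, -0.9]
finger_gap: 0.279
grasp_force: 36.6
```

```bash
python3 - <<'E'
from h import *
s=snap('wrist','w12.png');o=r.observe();print(o['tool_pos'],o['orientation'],o['t'],o['finger_gap'])
p=o['tool_pos'];Q=R.from_quat(o['orientation']).as_matrix()
print(Q.T@(np.array([.582,.2714,.0403])-p))
for q in squares(s):
    if max(q[2])<110: print(q)
# carton bottom near edge (+tool x side)
print(proj(s,p+Q@[.0125,0,.032]));v0=int(proj(s,p+Q@[.0125,0,.032])[1])
for v in range(v0-24,v0+30,4): print(v,s['color'][v,319])
E
```

```text
[0.5824768  0.26934513 0.13317422] [0.73199202 0.68130742 0.00254776 0.0011795 ] 25.05 0.27645988885802864
[ 0.00181829 -0.00110557  0.09287379]
(0.4442, 0.2524, array([68.4, 89.5]), 38.7)
(0.5144, 0.2777, array([32.2, 76.2]), 5.4)
(0.354, 0.3035, array([54.8, 33.5]), 89.8)
[320.62504173 252.88128254]
228 [235 238 237]
232 [237 240 238]
236 [237 240 238]
240 [236 239 237]
244 [233 237 235]
248 [234 237 235]
252 [170 163 142]
256 [137 116  67]
260 [135 116  65]
264 [138 118  65]
268 [142 121  64]
272 [143 121  62]
276 [146 122  63]
280 [143 122  60]
```

Request:
arm_command --targets '[{"claw": 0.1,"travel": [0.002,-0.001,0.03],"rotation": [0,0,0]},{"claw": 0.1,"travel": [0.002,-0.001,0.065],"rotation": [0,0,0]},{"claw": 0.1,"travel": [0.002,-0.001,0.083],"rotation": [0,0,0]},{"claw": 0.1,"travel": [0.002,-0.001,0.088],"rotation": [0,0,0]},{"claw": 0.1,"travel": [0.002,-0.001,0.088],"rotation": [0,0,0]},{"claw": 0.1,"travel": [0.002,-0.001,0.088],"rotation": [0,0,0]}]'

```text
t: 25.65
tool_pos: [0.5812, 0.2717, 0.0437]
orientation: [0.732, 0.682, 0.002, 0.001]
contact_force: [-0.4, -0.3, -0.0]
finger_gap: 0.278
grasp_force: 36.6
```

Request:
arm_command --targets '[{"claw": 0.1,"travel": [0,0.0005,0.002],"rotation": [0,0,0]},{"claw": 0.1,"travel": [0,0.0005,0.003],"rotation": [0,0,0]},{"claw": 0.1,"travel": [0,0.0005,0.003],"rotation": [0,0,0]},{"claw": 0.1,"travel": [0,0.0005,0.003],"rotation": [0,0,0]},{"claw": 0.6,"travel": [0,0.0005,0.003],"rotation": [0,0,0]},{"claw": 0.6,"travel": [0,0.0005,0.003],"rotation": [0,0,0]},{"claw": 0.6,"travel": [0,0.0005,0.003],"rotation": [0,0,0]},{"claw": 0.6,"travel": [0,0.0005,0.003],"rotation": [0,0,0]},{"claw": 0.6,"travel": [0,0.0005,-0.03],"rotation": [0,0,0]},{"claw": 0.6,"travel": [0,0.0005,-0.08],"rotation": [0,0,0]},{"claw": 0.6,"travel": [0,0.0005,-0.13],"rotation": [0,0,0]},{"claw": 0.6,"travel": [0,0.0005,-0.18],"rotation": [0,0,0]}]'

```text
t: 26.85
tool_pos: [0.5796, 0.271, 0.2227]
orientation: [0.732, 0.682, -0.0, -0.0]
contact_force: [0.6, 0.7, -0.8]
finger_gap: 0.605
grasp_force: 0.0
```

Request:
arm_command --targets '[{"claw": 0.6,"travel": [-0.05,-0.02,-0.03],"rotation": [0,0,0]},{"claw": 0.6,"travel": [-0.1,-0.04,-0.06],"rotation": [0,0,0]},{"claw": 0.6,"travel": [-0.14,-0.06,-0.09],"rotation": [0,0,0]},{"claw": 0.6,"travel": [-0.18,-0.06,-0.11],"rotation": [0,0,0]},{"claw": 0.6,"travel": [-0.21,-0.06,-0.11],"rotation": [0,0,0]},{"claw": 0.6,"travel": [-0.21,-0.06,-0.11],"rotation": [0,0,0]},{"claw": 0.6,"travel": [-0.21,-0.06,-0.11],"rotation": [0,0,0]},{"claw": 0.6,"travel": [-0.21,-0.06,-0.11],"rotation": [0,0,0]}]'

```text
t: 27.65
tool_pos: [0.5051, 0.0665, 0.3304]
orientation: [0.732, 0.682, -0.0, -0.001]
contact_force: [0.4, 0.1, 0.0]
finger_gap: 0.598
grasp_force: 0.0
```

```bash
python3 - <<'E'
from h import *
s=snap('wrist','w13.png');o=r.observe();print(o['tool_pos'],o['orientation'],o['t'])
for q in squares(s):
    if max(q[2])<110: print(q)
h=cv2.cvtColor(s['color'],cv2.COLOR_RGB2HSV)
Y=((h[:,:,0]>22)&(h[:,:,0]<36)&(h[:,:,1]>150)&(h[:,:,2]>100)).astype(np.uint8)
for n,P in(('carton',[.582,.2714,.08]),('cream',[.5676,.0706,.123])):
    x,y=proj(s,P).astype(int);k=np.zeros_like(Y);k[max(y-25,0):y+25,x-25:x+25]=1
    c=max(cv2.findContours(Y&k,0,2)[0],key=cv2.contourArea);(u,v),a,_=cv2.minAreaRect(c)
    print(n,(x,y),(u,v),a,ray(s,u,v,P[2]))
E
```

```text
[0.50513242 0.06686908 0.33032213] [ 7.31297060e-01  6.82058569e-01 -4.98333660e-04 -6.85349914e-04] 27.7
(0.5508, 0.0709, array([81.4, 53.1]), 86.0)
(0.4828, 0.1762, array([60.2, 72.1]), 86.0)
carton (np.int64(382), np.int64(-10)) (383.5345153808594, 0.9137933254241943) (1.2456822395324707, 13.038142204284668) [0.58329242 0.26151337 0.08      ]Traceback (most recent call last):
  File "<stdin>", line 9, in <module>
ValueError: max() iterable argument is empty
```

View pics/w13.png

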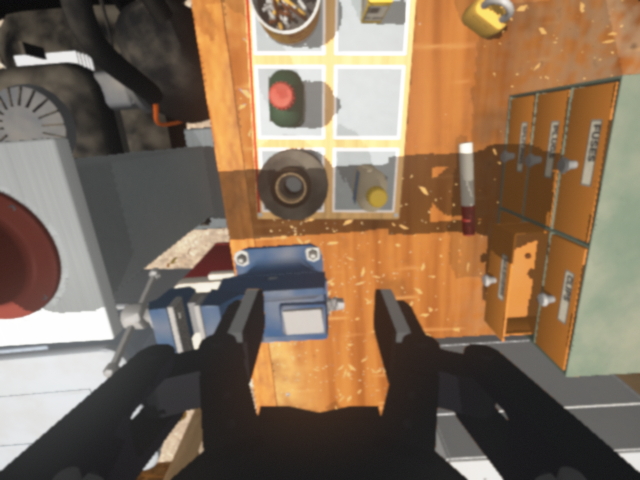

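```bash
python3 - <<'E'
from h import *
s=snap('wrist')
a=ray(s,376,196,.123);b=ray(s,374,22,.008);print(a,b)
if np.hypot(*(a[:2]-[.5676,.0706]))<.008: print(r.finish_job())
E
```

```text
[0.56533967 0.07322601 0.123     ] [0.58461411 0.26227213 0.008     ]
the job is handed in; nothing more can be done
None
```

The job is handed in at about 28 s: the black tape lies centred on the spool, and the green bottle, cream bottle and yellow carton stand upright within a few mm of the middles of their squares by the last pictures (the carton was cut off at the picture's edge, so its centring rests on the release position).

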